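Roll the drum into the light gate

ROBOT

A 7-joint arm with a two-finger parallel gripper is mounted at the origin on the work surface. World frame = base frame: x ahead of the robot, y to its left, z up, the work surface at z = 0. Lengths are in m, angles in rad, forces in N, time in s.
With the tool pointing down it reaches from about 0.4 to 0.85 m from the base axis. Payload 4.5 kg.
Tool frame: the origin (TCP) lies midway between the tips of the shut fingers; the grasp point (between the pads) lies 19 mm behind it (ctrl.grip_point_offset is the distance from the TCP to the grasp point, in m); z points along the fingers, y is the line along which they close (so a half turn about z gives the same grasp; the last joint's range is limited). The gripper opens to 88 mm and grips with 3 to 60 N. Pads are 18 mm wide; open, the fingers measure 123 mm over their backs; the gripper's body (75 mm by 187 mm) begins 45 mm behind the grasp point.
Start: joints at [-1.159, 0.689, -0.195, 1.565, 0.157, 0.902, -0.215], TCP at [0.231, 0.581, 0.239] pointing down, gripper open.
Joint ranges: [-3.01, 3.01], [-0.46, 2.08], [-1.47, 1.51], [0.13, 2.56], [-1, 4.14], [0.04, 2.09], [-2.66, 2.66]. Speed limits (rad/s): [2.57, 2.57, 3.14, 3.14, 3.14, 3.14, 3.14].

INTERFACE

Orientations are given as a rotation vector (axis times angle).
In Python, from rig import ctrl gives the robot as it stands.
- The arm moves only by the shell command python3 -m creep 'ROWS' [FORCE]. ROWS is JSON, a list that holds one entry, the list of rows, each a list of 5 numbers: the closure, from -1 (fully open) to 1 (shut), then the shift along the tool's x, y, z in mm, then the turn about the tool's z in rad. In form: [[[claw, tx, ty, tz, twist], ...]]. A call has 1 to 20 rows; each row shifts and turns the commanded pose from where the row before left it, along the tool's axes as they then stand; what a row does not reach is not made up. A row lasts 1/10 s, in which the tool goes at most 50 mm and 8.59 degrees, less where a joint would pass 70% of its speed; a pose out of reach is approached as far as the arm can. A call with a gripper value outside its range is refused whole. The fingers move at their own pace and stop on an object; FORCE is the grip in N (left out, the last holds). Time passes only in rows, so rows that do not move let the fingers close. It gives the time, the measured TCP pose, the force, the opening and the grip force at its end, in the units of the state.
- ctrl.state(): the state, without advancing time (a new reading comes with each control period).
- ctrl.camera(name): name is "side" or "top" or "wrist"; returns a dict with "img" (480x640x3 uint8, blue, green, red), "fx", "fy", "cx", "cy" (pixels), "position" and "orientation" of the camera in the world. Camera axes: x right, y up, looking along -z (the intrinsics and any distortion apply to the point x, -y, -z); pixel columns grow to the right and rows downward; lengths in m; the calibration is good to about 2 mm. The wrist camera is an equidistant fisheye: a pixel r from the principal point sees the ray r / f radians off the axis. A picture is of the moment at which its call begins. There is no depth.
- ctrl.sign_off(): hands the job in; it is judged then, once.
Trained networks look in the newest picture that a camera, given by its name, has taken for a name from the list of things; names that differ only in an ending like _2 or _b are one class to them, and where a whole thing is asked for, a point or a joint stands for the part that bears it (a point fixed in the world has none). Each returns a list of dicts, best first, with "p" (0 to 1); they miss things now and then, are a little off and sometimes report something else, mostly with a low value. They report only what shows in the picture. A call takes as long as a camera call. They do not tell look-alikes from the thing itself.
- ctrl.find_in(name, camera): "extent" ([left, top, right, bottom] in pixels, round what is visible of it).
- ctrl.silhouettes(name, camera): "region" (480x640 bool, what is visible of it) and "extent" ([left, top, right, bottom] in pixels, round what is visible of it).
The state is a dict: "t": time; "joint_positions": joint angles; "joint_vel": joint speeds; "joint_torque": joint torques, N m; "tcp_pos": TCP position; "ee_rot": TCP orientation; "force": force on the tool from outside, world axes, zero at the start; "ft_torque": the same for the moment, N m; "gripper_width": finger opening in m; "grasp_force": force on a finger pad.
Only numpy, scipy, OpenCV 4.12 (cv2) and the standard library are available. Lean on these libraries where they do the work, as an engineer would, in place of code of your own. Each camera call takes 0.05 s, during which the arm holds its last target. There are 200 camera calls.

TASK

Set up the rolling experiment: with the fingertips on top of the metal drum, roll it along its track, away from the tall end stop, until it rests centred between the two posts of the light gate, then let go of it and leave it lying still there. Only push on it from above: do not grip it, push it from low behind, drag it or lift it off the track, and leave the stop block and the other things on the bench where they are.

Things in the scene. Friction and masses are not known exactly. Their poses are not given: they have to be found in the camera images.
- track: fixed aluminium track, 320 (its x) x 110 mm; origin on the bench under its centre. The drum must roll to its +x. Level running surface 12 mm above the bench; side lips 8 mm higher, 100 mm apart. The tall end stop close behind the drum is 52 mm above the bench (inner face at x = -146 mm), the far one 32 mm (inner face at x = +146).
- drum: loose metal roller, 64 mm diameter, 90 mm long, 0.25 to 0.5 kg, lying across the track by the tall stop. Origin mid-axis, 44 mm above the bench; top at 76 mm. y: its axis, along the track's y; z: up at the start, turns as it rolls. Slight rolling resistance: left at rest it stays. A tip pressing on its top without slip travels twice as far as the drum.
- beam (a point): middle of the gate's beam, 44 mm above the bench (height of the drum's axis), over the track's centre line; axes parallel to the track's. The gate is two fixed black posts, 22 mm wide along the track, 62 mm tall, at track y = +70 and -70 mm, a thin white index line on top of each, 80 to 140 mm along the track from the drum's start.
- block: steel stop block 22 x 60 x 30 mm lying across the far end of the track, beyond the light gate; origin under its centre. Leave alone
- weight: brass knobbed weight, 40 mm wide, 56 mm tall, standing beside the track; origin under its centre. Leave alone
- puck: plain upright steel cylinder, 44 mm wide, 45 mm tall, standing beside the track; origin under its centre. Leave alone
- driver: screwdriver lying on the bench; origin at the underside of it. Leave alone
- tape: black tape-roll core (ring) 90 mm wide, 24 mm tall, lying flat; origin under its centre. Leave alone
- pot: grey open plastic cup 70 mm wide, 85 mm tall; origin under its centre. Leave alone
- meter: grey hand-held meter 150 x 75 x 34 mm lying flat; origin under its centre. Leave alone
There are look-alikes about, which are no part of the job. What is shaped like the part that bears beam but turquoise is not meant.

How it is judged:
By the outcome, as a careful person would: the job done as asked, in the order asked, and still so for the second after the job is handed in, with the robot touching nothing.
It also fails if it takes over 72 s, if anything falls off the work surface, if the arm or the gripper's body presses on something with over 40 N, if the wrist force passes 120 N, or if a joint passes its speed limit or range.

## Working session

There is one attempt and no reset: what is moved stays moved. The work goes in short steps, Python scripts to look and compute and a shell command to move; the robot and the scene stay as the last step left them, time stands still between calls to the robot, and variables do not carry over. Pictures are saved under pics/ and viewed, at most 10 in all, crops included, and the job is handed in when it is done.

```bash
mkdir -p pics; cat > h.py <<'E'
import numpy as np,cv2
from scipy.spatial.transform import Rotation as R
from rig import ctrl
def rot(o):
    o=np.array(o,float)
    return o if o.shape==(3,3) else R.from_rotvec(o).as_matrix() if o.size==3 else R.from_quat(o).as_matrix()
def ray(c,u,v,fish=False):
    x=(u-c["cx"])/c["fx"]; y=(v-c["cy"])/c["fy"]
    if fish:
        r=np.hypot(x,y); s=np.sin(r)/max(r,1e-9); d=np.array([x*s,-y*s,-np.cos(r)])
    else: d=np.array([x,-y,-1.])
    return np.array(c["position"]),rot(c["orientation"])@d
def at_z(c,u,v,z,fish=False):
    p,d=ray(c,u,v,fish); return p+d*(z-p[2])/d[2]
def proj(c,P,fish=False):
    q=rot(c["orientation"]).T@(np.array(P)-c["position"]); x,y,z=q[0],-q[1],-q[2]
    if fish:
        r=np.hypot(x,y); t=np.arctan2(r,z); x,y=x/r*t,y/r*t
    else: x,y=x/z,y/z
    return c["cx"]+c["fx"]*x,c["cy"]+c["fy"]*y
E
python3 - <<'E'
from h import *
print(ctrl.state())
for n in("top","side"):
    c=ctrl.camera(n);cv2.imwrite(f"pics/{n}0.png",c["img"]);print(n,{k:v for k,v in c.items() if k!="img"})
    for o in("track","drum","beam","block","weight","puck"):
        for r in ctrl.find_in(o,n)[:4]: print(n,o,round(r["p"],2),np.round(r["extent"],1),np.round(at_z(c,(r["extent"][0]+r["extent"][2])/2,(r["extent"][1]+r["extent"][3])/2,.044),3))
E
```

```text
{'t': 0.0, 'joint_positions': array([-1.15913821,  0.68995556, -0.19452472,  1.56635849,  0.15728214,
        0.90253425, -0.21507823]), 'joint_vel': array([-0.00147618,  0.00250235, -0.00122978, -0.00070787,  0.00194082,
       -0.00077691,  0.00065629]), 'joint_torque': array([ 3.58735469e-04, -5.27555287e+01, -1.26703866e+00, -1.53431028e+01,
       -5.26742754e-02,  6.36149431e-03,  1.69623554e-04]), 'tcp_pos': array([0.23038075, 0.58028906, 0.23792421]), 'ee_rot': array([-5.89808145e-01, -3.08549667e+00,  2.90713103e-03]), 'force': array([-0.20334833, -0.85816391,  0.57982806]), 'ft_torque': array([-0.01243197, -0.02174431,  0.04938288]), 'grasp_force': 0.0, 'gripper_width': 0.08849519623615398}
top {'fx': 435.39432966497134, 'fy': 435.39432966497134, 'cx': 315.1247541976395, 'cy': 237.49479664774978, 'position': array([ 0.4038305 , -0.01121193,  1.24660956]), 'orientation': array([ 0.06758419, -0.05228101, -1.5946985 ])}
top track 0.98 [236.6 181.6 353.6 248.3] [0.56  0.054 0.044]
top track 0.67 [450.2 229.9 466.2 291.2] [ 0.422 -0.392  0.044]
top drum 0.87 [316.8 198.6 345.8 2
[... 300 characters left out ...]
16, 'fy': 528.7660955154016, 'cx': 324.13841780001576, 'cy': 237.4282731714962, 'position': array([ 0.18209753, -0.70114629,  0.95013793]), 'orientation': array([ 0.69884279, -0.16308322, -0.43769295])}
side track 0.88 [297.7 171.1 370.2 283.2] [0.562 0.018 0.044]
side drum 0.82 [319.7 231.9 364.5 262.2] [ 0.551 -0.043  0.044]
side beam 0.78 [293.2 200.9 365.  239.7] [0.561 0.042 0.044]
side beam 0.7 [224.2 294.2 307.4 338.5] [ 0.33  -0.136  0.044]
side block 0.74 [309.6 178.9 335.9 189.7] [0.601 0.157 0.044]
side block 0.27 [292.7 204.5 365.3 239.8] [0.558 0.037 0.044]
side weight 0.63 [370.6 199.  388.3 223.8] [0.681 0.015 0.044]
side puck 0.84 [266.  201.2 288.9 224.9] [0.462 0.116 0.044]
```

```bash
python3 - <<'E'
import cv2
a=cv2.imread("pics/top0.png")[160:340,210:480];b=cv2.imread("pics/side0.png")[150:350,210:410]
cv2.imwrite("pics/a.png",cv2.resize(a,(780,520),interpolation=3));cv2.imwrite("pics/b.png",cv2.resize(b,(600,600),interpolation=3))
E
```

```text
(no output)
```

View pics/a.png

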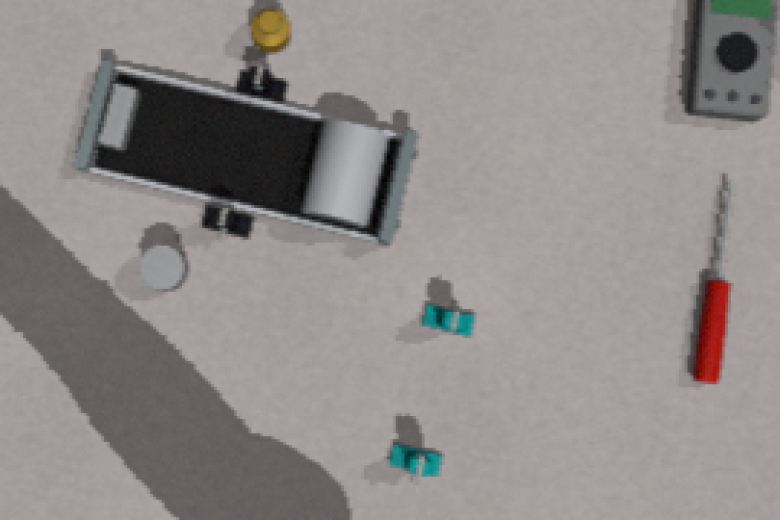

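View pics/b.png

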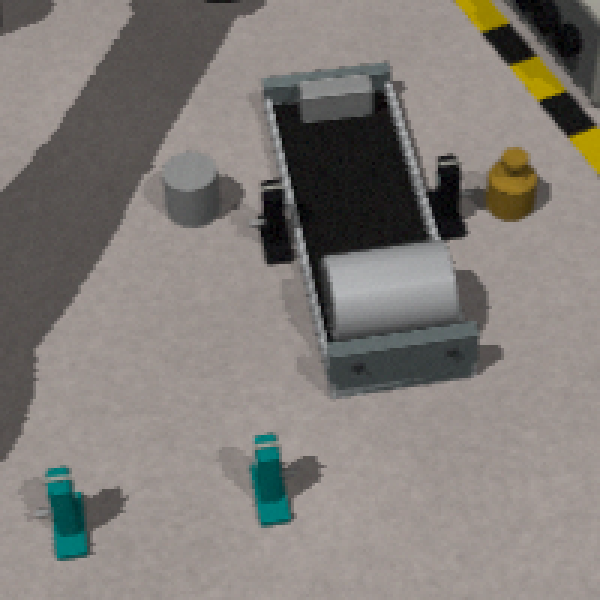

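The top crop shows the track running toward world +y, with the drum at crop (345,172) by the tall stop. The black gate posts are at (262,84) and (228,220), and the block at (120,117). The turquoise look-alike gate is off to the side, below the track in the crop. Next I'll get the track pose and the move that goes above it.

```bash
python3 - <<'E'
from h import *
for n in("top","side"):
    c=ctrl.camera(n)
    r=ctrl.silhouettes("drum",n)[0]; b=cv2.minAreaRect(np.argwhere(r["region"])[:,::-1].astype(np.float32)); print(n,"drum",b, at_z(c,*b[0],.06))
    for r in ctrl.silhouettes("beam",n)[:1]:
        k,l,s,ce=cv2.connectedComponentsWithStats(r["region"].astype(np.uint8))
        for i in range(1,k): print(n,"post",s[i],ce[i],at_z(c,*ce[i],.04))
c=ctrl.camera("top")
f=lambda u,v,z:at_z(c,210+u/780*270,160+v/520*180,z)
far=(f(108,55,.032)+f(83,165,.032))/2;tall=(f(410,130,.052)+f(388,242,.052))/2
d=far-tall;print(far,tall,np.linalg.norm(d[:2]),np.arctan2(d[1],d[0]))
E
```

```text
top drum ((329.61767578125, 219.5294189453125), (23.283418655395508, 34.68259048461914), 14.03624439239502) [ 0.54275966 -0.0417057   0.06      ]
top post [357 266  17  10 123] [364.81300813 270.14634146] [ 0.40209968 -0.13553302  0.04      ]
top post [346 314  17  12 136] [353.97794118 319.14705882] [ 0.26911072 -0.10149779  0.04      ]
side drum ((339.8700256347656, 246.08998107910156), (28.42569351196289, 43.84062194824219), 81.8698959350586) [ 0.54128818 -0.05035621  0.06      ]
side post [294 295  15  30 307] [300.14332248 309.59283388] [ 0.39968038 -0.14948697  0.04      ]
side post [225 306  15  31 316] [232.00316456 321.01265823] [ 0.2661979  -0.11389373  0.04      ]
[0.61335586 0.20004291 0.032     ] [ 0.52911118 -0.09253552  0.052     ] 0.3044656092351471 1.2904412578514837
```

```bash
python3 -m creep '[[[1,-30,-24,0,0],[1,-35,-28,0,0],[1,-35,-28,0,0],[1,-35,-28,0,0],[1,-35,-28,0,0],[1,-35,-28,0,0],[1,-35,-28,0,0],[1,-35,-28,0,0],[1,-35,-28,0,0],[1,-35,-28,0,0],[1,-35,-28,0,0],[1,-35,-28,0,0],[1,-35,-28,0,0],[1,-35,-28,0,0],[1,-35,-28,0,0],[1,0,0,0,0.147],[1,0,0,0,0.147],[1,0,0,0,0.147],[1,0,0,0,0.147],[1,0,0,0,0.147]]]' 10; python3 -m creep '[[[1,0,0,0,0.147],[1,0,0,0,0.147],[1,0,0,0,0.147],[1,0,0,0,0.147],[1,0,0,0,0.147],[1,0,0,0,0]]]'
python3 - <<'E'
from h import *
s=ctrl.state();print(s["tcp_pos"],s["joint_positions"],R.from_rotvec(s["ee_rot"]).as_matrix().round(3),s["force"])
c=ctrl.camera("wrist");cv2.imwrite("pics/w0.png",c["img"]);print({k:v for k,v in c.items() if k!="img"})
for o in("track","drum","beam"):
    for r in ctrl.find_in(o,"wrist")[:3]:print(o,r)
E
```

```text
t: 3.05
tcp_pos: [0.5605, 0.0025, 0.2388]
ee_rot: [1.667, 2.663, 0.001]
force: [-0.5, -0.4, -0.4]
gripper_width: 0.0005
grasp_force: 0.0
t: 3.65
tcp_pos: [0.5605, 0.0028, 0.2387]
ee_rot: [2.507, 1.893, -0.0]
force: [0.1, 0.3, 1.0]
gripper_width: 0.0005
grasp_force: 0.0
[0.56050028 0.00276164 0.2387245 ] [-0.18776647  0.607043    0.16703743  1.77526006 -0.13613218  0.77035815
 -0.22921972] [[ 0.274  0.962  0.   ]
 [ 0.962 -0.274 -0.   ]
 [-0.     0.    -1.   ]] [0.12962407 0.28678904 0.98884044]
{'fx': 371.64829954431775, 'fy': 371.64829954431775, 'cx': 311.44236156903247, 'cy': 239.5307578357639, 'position': array([0.57895523, 0.06594792, 0.38537126]), 'orientation': array([-0.25824048,  0.03538935, -0.27471561])}
track {'extent': [145.7, 89.0, 204.1, 134.5], 'p': 0.22}
drum {'extent': [254.1, 224.5, 359.3, 289.8], 'p': 0.91}
beam {'extent': [91.9, 359.2, 131.2, 377.6], 'p': 0.98}
beam {'extent': [213.3, 127.0, 402.8, 176.3], 'p': 0.85}
```

View pics/w0.png

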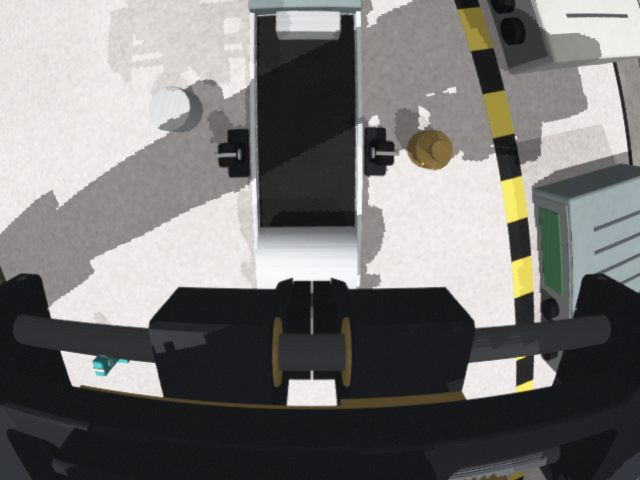

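```bash
python3 - <<'E'
import cv2
a=cv2.imread("pics/w0.png")[110:260,210:410];cv2.imwrite("pics/w0z.png",cv2.resize(a,(800,600),interpolation=2))
E
```

```text
(no output)
```

View pics/w0z.png

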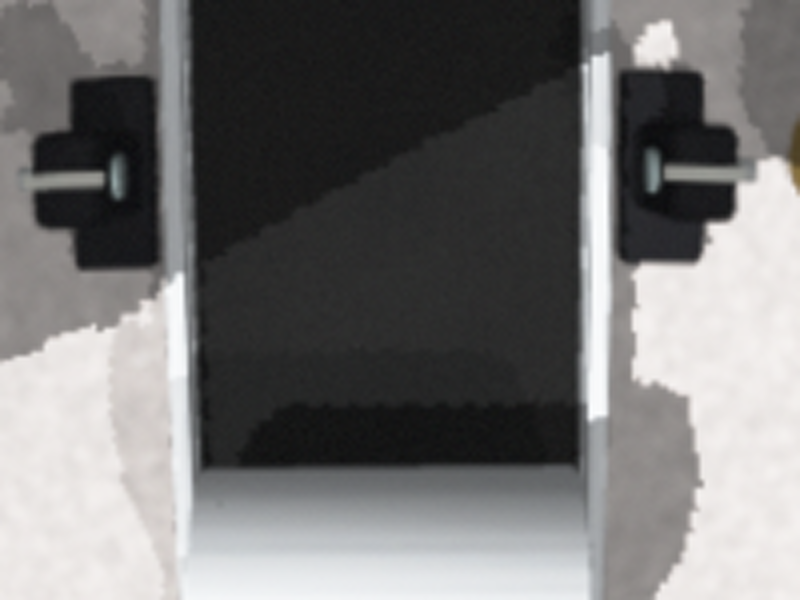

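```bash
cat >> h.py <<'E'
def drum_s(c,pts,B,ex,front=True):
    "drum axis position along ex relative to B, from front-tangent pixels"
    ey=np.cross([0,0,1],ex);out=[]
    for u,v in pts:
        p,d=ray(c,u,v,True);n=np.cross(d,ey);n/=np.linalg.norm(n)
        if n@ex<0:n=-n     # n points forward
        a0=np.array([B[0],B[1],.044]); # want (ray - axis).n=+r
        out.append(((p-a0)@n-.032)/(n@ex))
    return out
E
python3 - <<'E'
from h import *
c=ctrl.camera("wrist")
L=at_z(c,227,155.25,.062,True);Rr=at_z(c,384.2,153.25,.062,True);B=(L+Rr)/2
e=L-Rr;print(L,Rr,np.linalg.norm(e),B); ey=e/np.linalg.norm(e);ex=np.cross(ey,[0,0,1]);print("yaw",np.arctan2(ex[1],ex[0]))
s=drum_s(c,[(265,226.75),(310,226.2),(350,225.75)],B,ex);print(s)
D=B+ex*np.mean(s);print("drum",D)
E
```

```text
[0.50492019 0.07681553 0.062     ] [0.63786168 0.04099172 0.062     ] 0.13768364427861393 [0.57139093 0.05890362 0.062     ]
yaw 1.307578128452513
[np.float64(-0.10191663285272924), np.float64(-0.10189350666794247), np.float64(-0.10180305589194308)]
drum [ 0.54488518 -0.03945876  0.062     ]
```

```bash
python3 -m creep '[[[1,-20,-4,0,0],[1,-35,0,0,0],[1,0,0,40,0],[1,0,0,40,0],[1,0,0,40,0],[1,0,0,30,0],[1,0,0,8,0],[1,0,0,0,0],[1,0,0,0,0]]]' ; python3 -m creep '[[[1,0,0,1.5,0],[1,0,0,1.5,0],[1,0,0,1.5,0],[1,0,0,0,0]]]'
```

```text
t: 4.8
tcp_pos: [0.5425, -0.0495, 0.0819]
ee_rot: [2.506, 1.893, 0.003]
force: [-0.5, -0.8, 0.8]
gripper_width: 0.0008
grasp_force: 0.0
t: 5.2
tcp_pos: [0.5416, -0.0493, 0.0764]
ee_rot: [2.507, 1.894, 0.001]
force: [-0.5, 0.6, 0.5]
gripper_width: 0.0005
grasp_force: 0.1
```

```bash
python3 -m creep '[[[1,0,0,1,0],[1,0,0,0,0]]]' ; python3 -m creep '[[[1,0,0,1,0],[1,0,0,0,0]]]'
```

```text
t: 5.4
tcp_pos: [0.5417, -0.0494, 0.0762]
ee_rot: [2.507, 1.893, 0.001]
force: [-1.6, -0.1, 9.2]
gripper_width: 0.0004
grasp_force: 4.4
t: 5.6
tcp_pos: [0.5417, -0.0495, 0.076]
ee_rot: [2.507, 1.893, 0.002]
force: [-3.5, 0.0, 16.8]
gripper_width: 0.0007
grasp_force: 8.3
```

```bash
python3 -m creep '[[[1,3,0,0,0],[1,5,0,0,0],[1,5,0,0,0],[1,5,0,0,0],[1,5,0,0,0],[1,3,0,0,0],[1,0,0,0,0]]]'
cat > look.py <<'E'
import sys
from h import *
B=np.array([.57139,.0589,.044]);ex=np.array([np.cos(1.3),np.sin(1.3),0]);ey=np.cross([0,0,1],ex)
c=ctrl.camera("wrist");cv2.imwrite(f"pics/{sys.argv[1]}.png",c["img"])
s=ctrl.state();t=s["tcp_pos"]-B;print("tcp s,lat,z",t@ex*1e3,t@ey*1e3,s["tcp_pos"][2]*1e3,s["force"])
for s0 in np.arange(-.11,.03,.0): pass
# sharpest dark->bright edge down a few columns on the running surface
g=cv2.GaussianBlur(cv2.cvtColor(c["img"],cv2.COLOR_BGR2GRAY),(3,3),0).astype(int)
for y in(.02,0,-.02):
    best=[]
    for d in np.arange(-.115,.03,.0005):
        # tangent point pixel for drum at d: point on the cylinder whose normal is perpendicular to the view ray
        a=B+ex*d+ey*y;v=np.array(c["position"])-a;vx,vz=v@ex,v[2];th=np.arctan2(vx,vz)+np.arccos(.032/np.hypot(vx,vz))
        q=proj(c,a+.032*(np.sin(th)*ex+np.array([0,0,np.cos(th)])),True)
        u,w=int(round(q[0])),int(round(q[1]))
        if 4<w<475 and 0<=u<640: best.append((g[w+2,u]-g[w-2,u],d*1e3,u,w))
    print(y,max(best))
E
sed -i '/np.arange(-.11,.03,.0): pass/d' look.py; python3 look.py w1
```

```text
t: 6.3
tcp_pos: [0.5488, -0.0234, 0.0762]
ee_rot: [-2.506, -1.894, -0.002]
force: [-4.0, 0.7, 18.5]
gripper_width: 0.0003
grasp_force: 9.4
tcp s,lat,z -85.57136851369442 -0.30722142696716415 76.24541941062145 [-4.06357131  1.08276083 18.77933526]
0.02 (np.int64(76), np.float64(-88.49999999999999), 270, 218)
0 (np.int64(75), np.float64(-87.99999999999999), 309, 217)
-0.02 (np.int64(74), np.float64(-87.99999999999999), 349, 217)
```

```bash
python3 -m creep '[[[1,4,0,0,0],[1,5,0,0,0],[1,3,0,0,0],[1,0,0,0,0],[1,0,0,-2,0],[1,0,0,-6,0],[1,-9,0,0,0],[1,-9,0,0,0],[1,0,0,0,0],[1,0,0,4,0],[1,0,0,2,0],[1,0,0,2,0],[1,0,0,0,0]]]'; python3 look.py w2
```

```text
t: 7.65
tcp_pos: [0.5471, -0.0299, 0.076]
ee_rot: [-2.507, -1.894, -0.001]
force: [-4.9, 0.5, 20.9]
gripper_width: 0.0004
grasp_force: 10.4
tcp s,lat,z -91.97925734855588 -0.30036563600856375 76.01504181613592 [-3.64037575 -0.54981053 20.94078145]
0.02 (np.int64(81), np.float64(-82.49999999999997), 269, 193)
0 (np.int64(77), np.float64(-82.49999999999997), 309, 193)
-0.02 (np.int64(76), np.float64(-81.99999999999997), 349, 192)
```

```bash
python3 -m creep '[[[1,4,0,0,0],[1,7,0,0,0],[1,7,0,0,0],[1,7,0,0,0],[1,7,0,0,0],[1,4,0,0,0],[1,0,0,0,0],[1,0,0,-2,0],[1,0,0,-6,0],[1,-9,0,0,0],[1,-9,0,0,0],[1,0,0,0,0],[1,0,0,4,0],[1,0,0,2,0],[1,0,0,2,0],[1,0,0,0,0]]]'; python3 look.py w3
```

```text
t: 9.3
tcp_pos: [0.552, -0.0126, 0.076]
ee_rot: [-2.507, -1.894, -0.001]
force: [-4.4, 0.4, 19.6]
gripper_width: 0.0002
grasp_force: 9.9
tcp s,lat,z -74.01190573372976 -0.43410065174234325 75.96642439743488 [-4.63572505  0.2914975  19.7263582 ]
0.02 (np.int64(81), np.float64(-63.49999999999996), 269, 191)
0 (np.int64(82), np.float64(-63.49999999999996), 309, 191)
-0.02 (np.int64(78), np.float64(-63.49999999999996), 349, 191)
```

```bash
python3 -m creep '[[[1,4,0,0,0],[1,7,0,0,0],[1,7,0,0,0],[1,7,0,0,0],[1,7,0,0,0],[1,4,0,0,0],[1,0,0,0,0],[1,0,0,-2,0],[1,0,0,-6,0],[1,-8,0,0,0],[1,-8,0,0,0],[1,0,0,0,0],[1,0,0,4,0],[1,0,0,2,0],[1,0,0,2,0],[1,0,0,0,0]]]'; python3 -m creep '[[[1,4,0,0,0],[1,7,0,0,0],[1,7,0,0,0],[1,7,0,0,0],[1,7,0,0,0],[1,4,0,0,0],[1,0,0,0,0],[1,0,0,-2,0],[1,0,0,-6,0],[1,-9,0,0,0],[1,-9,0,0,0],[1,0,0,0,0],[1,0,0,4,0],[1,0,0,2,0],[1,0,0,2,0],[1,0,0,0,0]]]';python3 look.py w4
```

```text
t: 10.95
tcp_pos: [0.5575, 0.0069, 0.0761]
ee_rot: [-2.506, -1.894, -0.002]
force: [-4.1, 0.3, 20.8]
gripper_width: 0.0008
grasp_force: 10.2
t: 12.55
tcp_pos: [0.5625, 0.0242, 0.0761]
ee_rot: [-2.506, -1.894, -0.002]
force: [-4.2, 0.6, 20.0]
gripper_width: 0.0004
grasp_force: 9.8
tcp s,lat,z -35.78464235248061 -0.671131972304324 76.01733144768781 [-3.59882392  0.0371379  19.3679759 ]
0.02 (np.int64(79), np.float64(-25.499999999999925), 268, 192)
0 (np.int64(76), np.float64(-25.999999999999925), 308, 192)
-0.02 (np.int64(72), np.float64(-25.999999999999925), 349, 192)
```

View pics/w4.png

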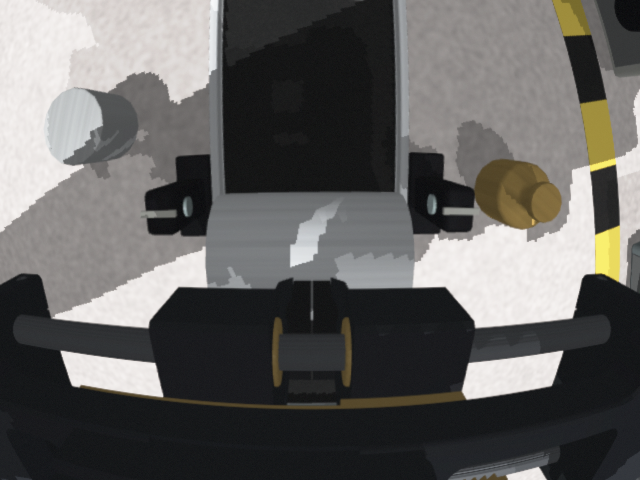

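The drum's front edge is at row 192, and the index lines are at about (162,213) and (458,211). I'll re-measure the beam from this close view.

```bash
python3 - <<'E'
from h import *
c=ctrl.camera("wrist");g=cv2.cvtColor(c["img"],cv2.COLOR_BGR2GRAY)
ex=np.array([np.cos(1.3),np.sin(1.3),0]);B0=np.array([.57139,.0589,.062])
rs=[]
for us in(range(153,174,4),range(446,468,4)):
    for u in us:
        w=np.clip(g[200:225,u].astype(float)-70,0,None);v=200+(w*np.arange(25)).sum()/w.sum();P=at_z(c,u,v,.062,True);rs.append(P);print(u,round(v,1),P.round(4),round((P-B0)@ex*1e3,1))
rs=np.array(rs);h=len(rs)//2;L=rs[:h].mean(0);Q=rs[h:].mean(0);e=L-Q;print((L+Q)/2,np.linalg.norm(e),np.arctan2(-e[0],e[1]))
E
```

```text
153 214.0 [0.5013 0.0785 0.062 ] 0.1
157 213.9 [0.5034 0.0779 0.062 ] 0.1
161 213.7 [0.5054 0.0774 0.062 ] 0.2
165 213.6 [0.5074 0.0768 0.062 ] 0.1
169 213.5 [0.5094 0.0763 0.062 ] 0.1
173 213.3 [0.5113 0.0758 0.062 ] 0.2
446 210.8 [0.6325 0.0427 0.062 ] 0.7
450 211.0 [0.6345 0.0421 0.062 ] 0.6
454 211.1 [0.6364 0.0415 0.062 ] 0.6
458 211.2 [0.6384 0.0409 0.062 ] 0.6
462 211.1 [0.6404 0.0404 0.062 ] 0.7
466 211.0 [0.6424 0.04   0.062 ] 0.8
[0.57189679 0.05918502 0.062     ] 0.13587979453406349 1.303850594552068
```

```bash
python3 -m creep '[[[1,4,0,0,0],[1,7,0,0,0],[1,7,0,0,0],[1,7,0,0,0],[1,7,0,0,0],[1,4,0,0,0],[1,0,0,0,0],[1,0,0,-2,0],[1,0,0,-6,0],[1,-6,0,0,0],[1,-6,0,0,0],[1,0,0,0,0],[1,0,0,4,0],[1,0,0,2,0],[1,0,0,2,0],[1,0,0,0,0]]]'; python3 look.py w5; python3 -m creep '[[[1,3,0,0,0],[1,4,0,0,0],[1,4,0,0,0],[1,3,0,0,0],[1,0,0,0,0],[1,0,0,0,0]]]';python3 look.py w6
```

```text
t: 14.25
tcp_pos: [0.5691, 0.0477, 0.0762]
ee_rot: [-2.506, -1.894, -0.003]
force: [-4.4, 1.0, 20.5]
gripper_width: 0.0005
grasp_force: 10.3
tcp s,lat,z -11.351412636572206 -0.8089876826786846 76.20393552929123 [-3.83971702  1.08692125 20.19016019]
0.02 (np.int64(79), np.float64(-6.999999999999909), 269, 203)
0 (np.int64(76), np.float64(-6.4999999999999085), 308, 202)
-0.02 (np.int64(78), np.float64(-6.4999999999999085), 348, 202)
t: 14.9
tcp_pos: [0.5729, 0.0616, 0.0762]
ee_rot: [-2.505, -1.894, -0.003]
force: [-4.9, 1.4, 19.3]
gripper_width: 0.0007
grasp_force: 10.1
tcp s,lat,z 2.9857546619973414 -0.7394709316963608 76.214687912541 [-4.2464811   1.27152601 20.09889539]
0.02 (np.int64(79), np.float64(9.71445146547012e-14), 269, 218)
0 (np.int64(77), np.float64(9.71445146547012e-14), 309, 217)
-0.02 (np.int64(79), np.float64(9.71445146547012e-14), 348, 217)
```

```bash
python3 -m creep '[[[1,1,0,0,0],[1,0,0,0,0],[1,0,0,-1,0],[1,0,0,-1,0],[1,0,0,-2,0],[1,0,0,-6,0],[1,0,0,0,0]]]'; python3 look.py w7; python3 -m creep '[[[1,0,0,-20,0],[1,0,0,-30,0],[1,0,0,-30,0],[1,-30,0,-20,0],[1,-40,0,0,0],[1,-40,0,0,0],[1,-30,0,0,0],[1,0,0,0,0],[1,0,0,0,0],[1,0,0,0,0]]]'; python3 look.py w8
```

```text
t: 15.65
tcp_pos: [0.5735, 0.0613, 0.0847]
ee_rot: [2.506, 1.893, 0.001]
force: [-0.0, 0.5, 0.3]
gripper_width: 0.0003
grasp_force: 0.0
tcp s,lat,z 2.8073418964041235 -1.2080337674109531 84.43442740996159 [ 0.49762185  0.74405064 -0.87934646]
0.02 (np.int64(81), np.float64(9.71445146547012e-14), 270, 214)
0 (np.int64(80), np.float64(0.5000000000000976), 307, 213)
-0.02 (np.int64(77), np.float64(0.5000000000000976), 345, 213)
t: 16.7
tcp_pos: [0.5352, -0.0717, 0.184]
ee_rot: [-2.504, -1.896, -0.001]
force: [-0.1, 0.3, 0.5]
gripper_width: 0.0007
grasp_force: 0.0
tcp s,lat,z -135.29181949139326 -0.004453819603018978 184.0063766893009 [-0.80539564  0.89615201 -0.08837355]
0.02 (np.int64(89), np.float64(1.0000000000000981), 283, 14)
0 (np.int64(86), np.float64(1.0000000000000981), 310, 13)
-0.02 (np.int64(90), np.float64(0.5000000000000976), 337, 14)
```

View pics/w8.png

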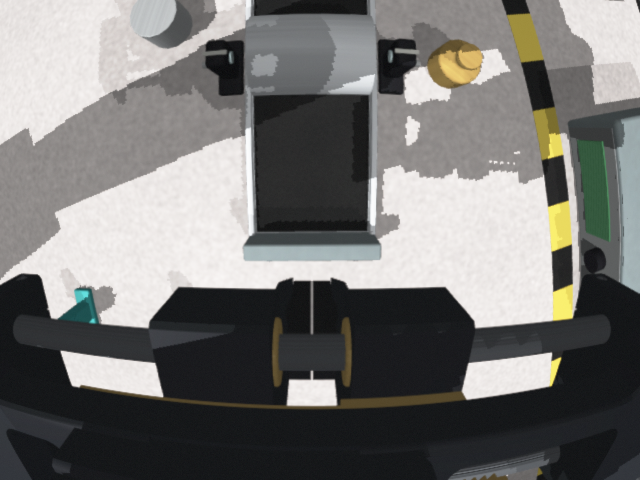

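The drum (front edge row 14, rear edge row 94) lies between the posts, whose index lines are at about row 52. From this view I can check it with both edges.

```bash
python3 - <<'E'
from h import *
c=ctrl.camera("wrist");g=cv2.cvtColor(c["img"],cv2.COLOR_BGR2GRAY).astype(float)
B=np.array([.57139,.0589,.044]);ex=np.array([np.cos(1.3),np.sin(1.3),0]);ey=np.cross([0,0,1],ex)
for u in(280,310,340):
    for r0,r1,sg in((5,25,1),(85,105,-1)):
        d=np.diff(g[r0:r1,u])*sg;w=np.clip(d,0,None)**2;v=r0+.5+(w*np.arange(len(w))).sum()/w.sum()
        p,q=ray(c,u,v,True);n=np.cross(q,ey);n/=np.linalg.norm(n);n*=np.sign(n@ex);print(u,round(v,1),((p-B)@n-sg*.032)/(n@ex)*1e3)
for us in(range(212,230,3),range(394,412,3)):
    for u in us:
        w=np.clip(g[42:62,u]-90,0,None);v=42+(w*np.arange(20)).sum()/max(w.sum(),1);print(u,round(v,1),(at_z(c,u,v,.062,True)-B)@ex*1e3)
c=ctrl.camera("top");r=ctrl.find_in("drum","top");cv2.imwrite("pics/t2.png",cv2.resize(c["img"][160:280,220:380],(800,600),interpolation=2))
E
```

```text
280 14.3 0.6009875551438458
280 94.6 0.8165353929872733
310 13.4 0.8768134447833988
310 94.0 0.9691762645496396
340 13.9 0.7792319067519681
340 94.0 1.1692496012495885
212 52.6 0.8792267392162808
215 52.4 0.8619187003896154
218 52.3 0.7188943735166763
221 51.9 0.8357361718948016
224 51.5 0.9491584537523907
227 42.0 8.28942773257797
394 42.0 7.85120412648634
397 50.5 1.31429826612245
400 50.6 1.3883368671688847
403 50.9 1.3803498928327196
406 51.2 1.2792612480889989
409 51.4 1.3590738186389082
```

View pics/t2.png

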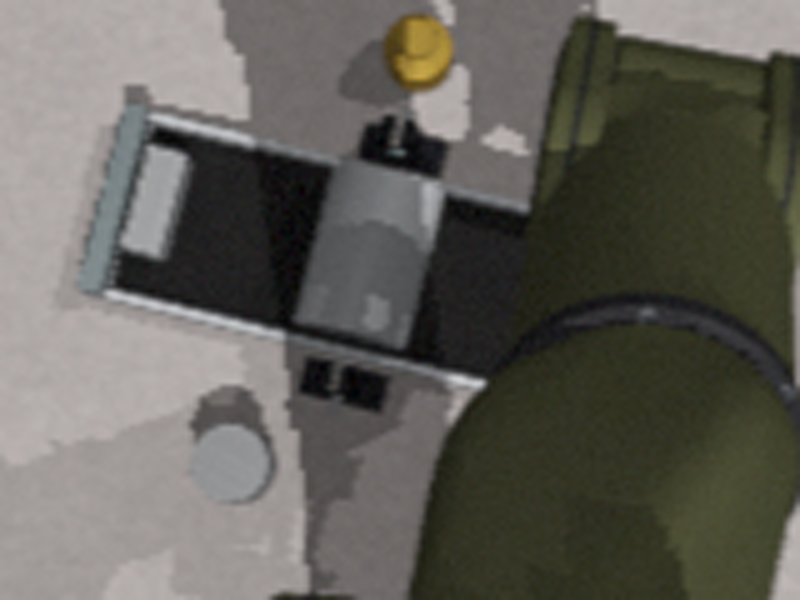

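The wrist view puts the drum at 0.87 mm and the beam at 1.1 mm along the track, so they agree to about 0.2 mm. In the top view the drum lies between the posts, the block is where it was, and the arm is clear.

```bash
python3 -c "
from rig import ctrl
print(ctrl.sign_off())"
```

```text
the job is handed in; nothing more can be done
None
```

The job is handed in: I rolled the drum along the track from above, and it lies still between the gate posts, within about 0.5 mm of the beam by camera; the arm is clear and I touched nothing else.

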